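# Pop the photometer's touch-latched sample hatch and fold it open

### The job

Make the bench photometer (the low white instrument with the sloping control panel) ready for loading: press once with the fingertips on the ribbed front end of its grey sample hatch, firmly down until it stops, then take the hand away and watch the hatch pop ajar by itself. Next push the ajar hatch up and over from the front with the outside of the fingers until it leans right back on its stop, and see that it stays open when let go. Grasp and lift nothing, do not press the popped hatch down again (that latches it) or force it, and leave the jar on the instrument and everything round it where it stands.

Things in the scene. Friction and masses are not known exactly. Their poses are not given: they have to be found in the camera images.
- photometer: White bench photometer, fixed, 200 deep (x) x 230 wide (y) mm; origin under its centre on the worktop; own x to its rear, y to its left, z up; the sloping panel is its front (-x). Flat deck 70 mm up; lamp housing 24 mm higher at the rear right (x 15 to 98, y -110 to -22). The hatch lies on the left (middle y +40), hinged at its rear (x +55); behind the hinge and left of the hatch the deck is flat.
- hatch_press (a point): Where to press: top face of the grey hatch, 15 mm behind its front edge, mid-width, among three short black ribs; moves with it. Latched it is 75 mm above the worktop, 5 mm above the deck. Pressed here it goes down about 8 mm (its front dips below the deck) at some 2 N, with small bumps, then meets a firm stop. Press on to about 6 to 10 N; it pops when let go. A short press changes nothing.
- hatch_edge (a point): Middle of the hatch's front edge, half-way through its 6 mm thickness, 96 mm from the hinge axis; moves with it. Ajar, it is 43 mm higher than the hinge and 86 mm in front of it: a fingertip lowered in front of it pushes it over best by rising with it along its arc at first, then straight back. A striker tongue hangs 11 mm below the underside, 28 mm right of the middle, 84 mm from the hinge.
- hatch_hinge (a point): Middle of the hatch's hinge axis, which runs along the photometer's y; 72 mm above the worktop, at the rear end of the hatch, x +55, y +40 mm in the photometer's frame. Fixed to the photometer, with its axes (x to the rear, y left, z up).
- hatch (a joint): Hatch angle, rad: 0 latched and level, -0.095 pressed down to the stop, about 0.47 ajar after the pop (a spring plunger holds it there), 1.57 upright, 1.85 leaning on its rear stop. Grey plate 92 x 76 x 6 mm, about 0.12 kg. The hinge turns easily with slight damping: let go short of about 1.62 rad the hatch sinks back to ajar, beyond that it falls slowly back on its stop.
- latch_slide (a joint): Travel (m) of the ratchet slide of the push-push latch, hidden in the instrument, not to be touched: 0 latched, about 0.006 while the hatch is held down, about 0.010 after the pop, 0.0147 at a second full press, which latches the hatch again. A press that does not reach the stop leaves it at 0.
- jar: Small white screw-cap jar, 31 mm wide, 40 mm tall, standing loose on the photometer's deck; origin at the centre of its underside. To be left alone.
- dropper: Brown dropper bottle, 32 mm wide, 97 mm tall, standing just left of the photometer; origin at the centre of its underside. To be left alone.
- carton: Small card box, 31 x 81 x 28 mm, lying just right of the photometer; origin at the centre of its underside. To be left alone.
- amber_bottle: Brown bottle with a blue cap, 46 mm wide, 88 mm tall, farther left; origin at the centre of its underside. To be left alone.
- micropipette: Pipette lying on the worktop at the far left, 281 mm long, 25 mm high; origin on the worktop under its middle. To be left alone.
- bench_timer: White timer lying on the worktop at the right front, 56 x 64 x 19 mm; origin at the centre of its underside. To be left alone.
- tweezers: Thin forceps lying on the worktop at the left front, 115 mm long, 9 mm high; origin on the worktop under its middle. To be left alone.

How it is judged:
On the way:
1. pressed once and let go: the hatch has popped and stands ajar by itself, touched by nothing (value of joint hatch between 0.33 and 0.9 rad and value of joint latch_slide above 0.008 m and contact force between each of the fingers, the arm and photometer below 0.2 N), for 0.4 s.
At the end, for the whole second after the job is handed in: The hatch leans back beyond 1.7 rad (its stop is at 1.85), at rest and untouched; its latch is in the released position (0.008 to 0.0128 m); everything else stands within 20 mm of where it stood (value of joint hatch above 1.7 rad and not (velocity of joint hatch above 0.1 rad/s) and not (velocity of joint hatch below -0.1 rad/s) and value of joint latch_slide between 0.008 and 0.0128 m and contact force between each of the fingers, the arm and photometer below 0.2 N).
It fails at once if the hatch is pressed down a second time, so that the latch steps on towards locked (value of joint latch_slide above 0.0128 m).
It fails at once if the hatch or the instrument is pinched between the fingers or forced (over 40 N) (contact force between any of the fingers, the arm and photometer above 40 N).
It fails at once if a thing standing round the work is picked up, carried or knocked (moved more than 20 mm) (distance of any of jar, dropper, carton, amber_bottle, micropipette, bench_timer, tweezers from where it was at the start of the episode above 0.02 m).
It also fails if it takes over 48 s, if anything falls off the work surface, if the arm or the gripper's body presses on something with over 40 N, if the wrist force passes 120 N, or if a joint passes its speed limit or range.

### The arm

A 6-joint arm with a two-finger parallel gripper is mounted at the origin on a cart in front of the work surface, level with it; the furniture and walls round the work are solid. World frame = base frame: x ahead of the robot, y to its left, z up, the work surface at z = 0. Lengths are in m, angles in rad, forces in N, time in s.
With the tool pointing down it reaches from about 0.3 to 0.875 m from the base axis. Payload 6.4 kg.
Tool frame: the origin (TCP) lies midway between the tips of the shut fingers; the grasp point (between the pads) lies 19 mm behind it; z points along the fingers, y is the direction in which the jaws open and shut (so a half turn about z gives the same grasp; the last joint's range is limited). The gripper opens to 85 mm and grips with 20 to 120 N. Pads are 22 mm wide; open, the fingers measure 114 mm over their backs; the gripper's body (76 mm by 85 mm) begins 54 mm behind the grasp point. The pads swing forward as they close: fully open they stand 13 mm farther back than shut.
Start: joints at [1.08, 0.181, 1.607, -0, 1.354, -0.206], TCP at [0.162, 0.552, 0.231] pointing down, gripper open.
Joint ranges: [-2.99, 2.99], [-0.89, 2.07], [0.3, 2.58], [-1.14, 4.28], [0, 2.63], [-3.12, 3.12]. Speed limits (rad/s): [2.57, 2.57, 3.01, 3.14, 3.14, 3.14].

### API

Orientations are given as a unit quaternion [w, x, y, z].
In Python, from bench import ctrl, optics, ticket gives the robot as it stands. The module is installed in compiled form; this text tells all that it offers.
- The arm moves only by the tool step_arm, never from a script. Its argument "targets" is text: rows parted by semicolons, each of 6 numbers parted by spaces: the shift along the tool's x, y, z in mm, then the turn, a rotation vector about the tool's x, y, z in rad. In form: dx dy dz rx ry rz; .... A call has 1 to 8 rows; each row is the pose to reach, as a shift and turn from the pose commanded when the call began, along the tool's axes at that moment; what a row does not reach only later rows make up. A row lasts 1/8 s, in which the tool goes at most 62.5 mm and 10.7 degrees, less where a joint would pass 70% of its speed; a pose out of reach is approached as far as the arm can. A call with a gripper value outside its range is refused whole. "grip" is the opening in per cent of the stroke, from 0 (shut) to 100 (fully open), set as the call begins (left out, the last holds). The fingers move at their own pace and stop on an object; the grip force is fixed at half the most. Time passes only in rows, so rows that repeat a pose let the fingers close. It gives the time, the measured TCP pose, the force and the opening at its end, in the units of the state.
- ctrl.get_obs(): the state, without advancing time (a new reading comes with each control period).
- optics.camera(name): name is "side" or "top"; returns a dict with "image" (400x640x3 uint8, red, green, blue), "mtx" (3x3 intrinsics, pixels), "xyz" and "orientation" of the camera in the world. Camera axes: x right, y up, looking along -z (the intrinsics and any distortion apply to the point x, -y, -z); pixel columns grow to the right and rows downward; lengths in m; the calibration is good to about 2 mm. A picture is of the moment at which its call begins. There is no depth.
- ticket.hand_in(): hands the job in, once; it reports no verdict.
The state is a dict: "time_s": time; "q": joint angles; "dq": joint speeds; "joint_efforts": joint torques, N m; "eef_pos": TCP position; "eef_rot": TCP orientation; "wrist_force": force on the tool from outside, world axes, zero at the start; "torque": the same for the moment, N m; "opening": opening from 0.0 (shut) to 1.0 (fully open).
Only numpy, scipy, OpenCV 4.12 (cv2) and the standard library are available. Lean on these libraries where they do the work, as an engineer would, in place of code of your own. Each camera call takes 0.05 s, during which the arm holds its last target.

## Working session

There is one attempt and no reset: what is moved stays moved. The work goes in short steps, Python scripts to look and compute and a tool call to move; the robot and the scene stay as the last step left them, time stands still between calls to the robot, and variables do not carry over. Pictures are saved under pics/ and viewed, and the job is handed in when it is done.

Besides the shell and the picture viewer there is one more tool, called in YAML: its name, and indented under it one key for each argument. step_arm: Moves the arm, as the interface text tells. Its arguments: {"type":"object","properties":{"targets":{"type":"string"},"grip":{"type":"number"}},"required":["targets"]}

```bash
mkdir -p pics; cat > h.py <<'E'
import numpy as np, cv2
from bench import ctrl, optics, ticket
from scipy.spatial.transform import Rotation as R
def q2R(q): return R.from_quat([q[1],q[2],q[3],q[0]]).as_matrix()
def snap(n,f):
    c=optics.camera(n); cv2.imwrite('pics/'+f+'.png',c['image'][:,:,::-1]); 
    np.savez('pics/'+f+'.npz',**{k:np.array(v) for k,v in c.items()}); return c
def load(f): return dict(np.load('pics/'+f+'.npz'))
def proj(c,P):
    P=np.atleast_2d(P); p=(P-c['xyz'])@q2R(c['orientation']); p=p*[1,-1,-1]; u=p@np.array(c['mtx']).T; return u[:,:2]/u[:,2:]
def back(c,uv,z):
    d=np.linalg.inv(c['mtx'])@[uv[0],uv[1],1]; d=q2R(c['orientation'])@(d*[1,-1,-1]); return c['xyz']+d*(z-c['xyz'][2])/d[2]
E
python3 - <<'E'
from h import *
for n in('side','top'):
    c=snap(n,n+'0'); print({k:v for k,v in c.items() if k!='image'})
print(ctrl.get_obs())
E
```

```text
{'mtx': array([[381.87959001,   0.        , 316.56409057],
       [  0.        , 381.87959001, 204.34484139],
       [  0.        ,   0.        ,   1.        ]]), 'xyz': array([0.3469757 , 1.12211719, 0.7212464 ]), 'orientation': array([-0.04514158, -0.02856972,  0.50603404,  0.86085746])}
{'mtx': array([[361.00344653,   0.        , 317.24616458],
       [  0.        , 361.00344653, 202.75191824],
       [  0.        ,   0.        ,   1.        ]]), 'xyz': array([ 0.26893773, -0.02063105,  1.16280473]), 'orientation': array([ 0.7062365 ,  0.06685385, -0.06674139, -0.70164532])}
{'time_s': 0.1, 'q': array([ 1.07970625e+00,  1.81450990e-01,  1.60794347e+00, -2.03787077e-05,
        1.35378641e+00, -2.06289741e-01]), 'dq': array([ 1.65185996e-05, -8.60374389e-04, -2.70056797e-03,  5.99395845e-04,
        2.15155507e-03, -5.85879986e-04]), 'joint_efforts': array([ 1.44899286e-04, -4.45872831e+01, -3.52241635e+01, -2.33307792e-04,
        4.06094347e-03, -1.76084427e-05]), 'eef_pos': array([0.16129346, 0.55138312, 0.23046596]), 'eef_rot': array([-2.61970447e-04,  1.41917169e-01,  9.89878218e-01, -7.49718587e-04]), 'wrist_force': array([0.77575657, 0.14316706, 0.13373503]), 'torque': array([ 0.00771667, -0.0357791 ,  0.01840008]), 'opening': 1.0023542905925407}
```

View pics/side0.png

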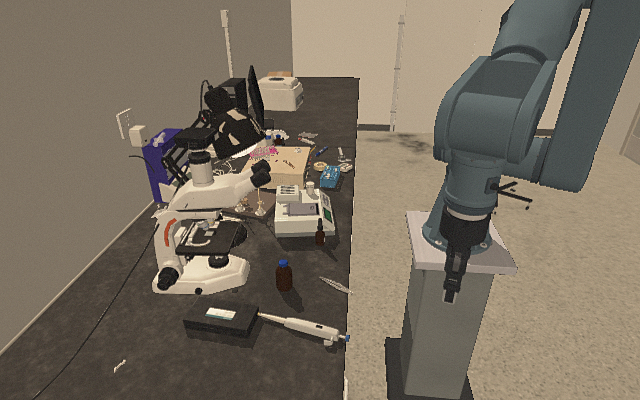

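View pics/top0.png

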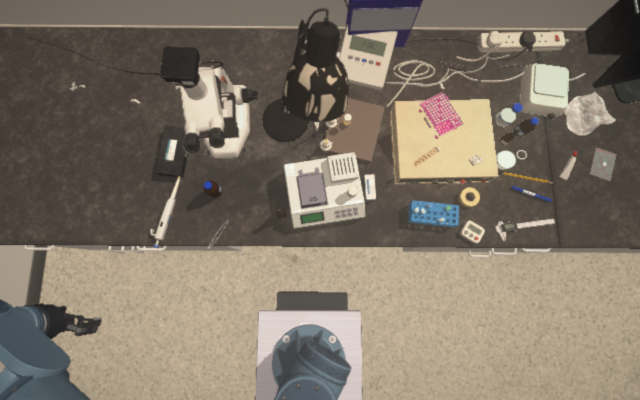

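The side view shows the photometer near (303,215), with the dropper at (320,235). In the top view the photometer is at (325,190) and the grey hatch at (312,186). I'll enlarge both.

```bash
python3 - <<'E'
import cv2
a=cv2.imread('pics/top0.png')[135:235,265:390]; cv2.imwrite('pics/tc0.png',cv2.resize(a,None,fx=6,fy=6,interpolation=cv2.INTER_CUBIC))
a=cv2.imread('pics/side0.png')[165:255,255:355]; cv2.imwrite('pics/sc0.png',cv2.resize(a,None,fx=6,fy=6,interpolation=cv2.INTER_CUBIC))
E
```

```text
(no output)
```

View pics/tc0.png

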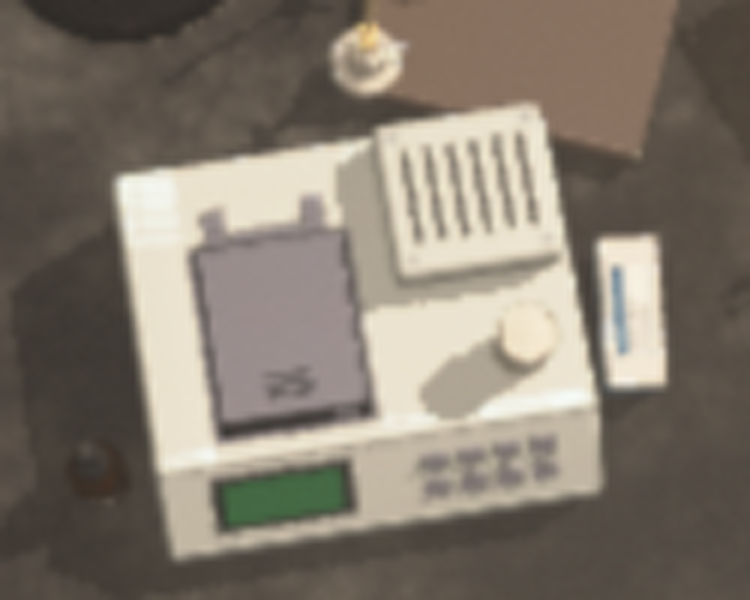

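View pics/sc0.png

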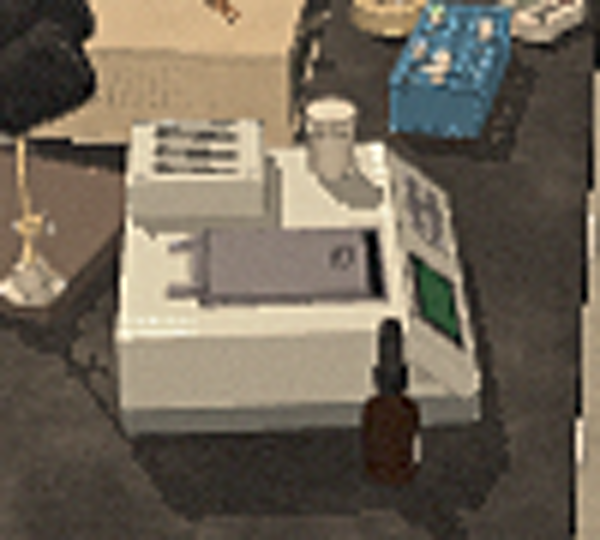

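```bash
cat > fit.py <<'E'
from h import *
from scipy.optimize import least_squares
ct,cs=load('top0'),load('side0')
T=lambda x,y:(265+(x+.5)/6-.5,135+(y+.5)/6-.5)
S=lambda x,y:(255+(x+.5)/6-.5,165+(y+.5)/6-.5)
obs=[ # local, cam, px
((98,-22,94),ct,T(377,128)),((98,-110,94),ct,T(540,103)),((15,-110,94),ct,T(562,252)),((15,-22,94),ct,T(402,280)),
((98,115,70),ct,T(115,178)),
((51,78,75),ct,T(192,250)),((51,2,75),ct,T(346,228)),((-41,2,75),ct,T(372,403)),((-41,78,75),ct,T(219,426)),
((98,115,70),cs,S(120,337)),
((51,78,75),cs,S(203,302)),((51,2,75),cs,S(205,230)),((-41,2,75),cs,S(368,231)),((-41,78,75),cs,S(386,300)),
((98,-110,94),cs,S(135,122)),((15,-22,94),cs,S(266,180)),((15,-110,94),cs,S(258,122)),((98,-22,94),cs,S(133,180)),
]
def w(p,L):
    c,s=np.cos(p[2]),np.sin(p[2]); L=np.array(L)/1000; return np.array([p[0]+c*L[0]-s*L[1],p[1]+s*L[0]+c*L[1],L[2]])
def res(p,o=obs): return np.concatenate([proj(c,w(p,L))[0]-u for L,c,u in o])
for o in (obs,[x for x in obs if x[1] is ct],[x for x in obs if x[1] is cs]):
    r=least_squares(res,[.4,0,.15],args=(o,),loss='soft_l1'); print(r.x); print(np.round(res(r.x,o).reshape(-1,2),1).tolist())
E
python3 fit.py
```

```text
[ 0.52093993 -0.04218592  0.15947849]
[[-0.6, 0.0], [0.3, 0.0], [1.3, 0.9], [-0.5, 0.4], [-0.2, 0.4], [0.7, 0.6], [-0.9, 0.7], [-0.6, 0.1], [0.4, 0.0], [-0.6, 0.8], [0.1, -0.9], [0.0, 0.1], [-0.9, -0.8], [-2.8, -1.4], [-0.8, -0.5], [-0.1, 0.2], [1.0, -1.1], [-1.5, 0.8]]
[ 0.52205765 -0.04230168  0.15888169]
[[-0.6, -0.3], [0.3, -0.3], [1.3, 0.5], [-0.5, 0.1], [-0.1, 0.1], [0.7, 0.2], [-0.8, 0.3], [-0.5, -0.2], [0.5, -0.4]]
[ 0.51861548 -0.03999563  0.15849988]
[[-0.1, 1.2], [0.7, -0.5], [0.6, 0.4], [-0.3, -0.5], [-2.2, -1.0], [-0.3, -0.2], [0.5, 0.5], [1.5, -0.8], [-0.9, 1.1]]
```

```bash
cat >> h.py <<'E'
PH=np.array([0.521,-0.042,0.159])
def W(L):
    c,s=np.cos(PH[2]),np.sin(PH[2]); L=np.array(L)/1000; return np.array([PH[0]+c*L[0]-s*L[1],PH[1]+s*L[0]+c*L[1],L[2]])
def tri(uvt,uvs):
    from scipy.optimize import least_squares
    ct,cs=load('top0'),load('side0')
    r=least_squares(lambda P:np.r_[proj(ct,P)[0]-uvt,proj(cs,P)[0]-uvs],[.5,0,.2]); return r.x,r.fun
def rel(P,yaw=None):
    "shift in tool axes mm from present measured pose to world P"
    o=ctrl.get_obs(); M=q2R(o['eef_rot']); return M.T@(np.array(P)-o['eef_pos'])*1000
def local(P):
    c,s=np.cos(PH[2]),np.sin(PH[2]); d=np.array(P)-[PH[0],PH[1],0]; return np.array([c*d[0]+s*d[1],-s*d[0]+c*d[1],d[2]])*1000
def show(P):
    pass
E
python3 - <<'E'
from h import *
print(tri((318,110),(235,140)),tri((200,142),(262,172)))
for L in [(-26,40,75),(-41,40,72),(55,40,72)]: print(L,W(L))
M=q2R(ctrl.get_obs()['eef_rot']);print(M)
for P in [(.36,.12,.23),(*W((-26,40,0))[:2],.16)]: print(rel(P))
for z in(.04,.11):
  print('jar/drop',local(back(load('top0'),(265+525/6,135+335/6),z)))
print(local(back(load('top0'),(265+90/6,135+460/6),.097)))
Rt=np.array([[-np.cos(.159),-np.sin(.159),0],[-np.sin(.159),np.cos(.159),0],[0,0,-1]]).T
yv=np.array([-np.sin(.159),np.cos(.159),0]);zv=np.array([0,0,-1.]);Rt=np.c_[np.cross(yv,zv),yv,zv]
print(R.from_matrix(M.T@Rt).as_rotvec(), Rt)
E
```

```text
(array([ 0.70315006, -0.01774282,  0.29244625]), array([-0.93539711, -8.54117058,  9.95964412,  4.19184471])) (array([0.57762663, 0.26641709, 0.32735235]), array([ 0.00022395,  0.00299014, -0.00292339, -0.00103544]))
(-26, 40, 75) [ 0.48899473 -0.00662116  0.075     ]
(-41, 40, 72) [ 0.47418393 -0.00899612  0.072     ]
(55, 40, 72) [0.568973   0.00620364 0.072     ]
[[-9.59718897e-01  2.80961036e-01 -7.31433557e-04]
 [ 2.80961821e-01  9.59717910e-01 -1.40990399e-03]
 [ 3.05841800e-04 -1.55861641e-03 -9.99998739e-01]]
[-311.9047544  -358.17657974    0.92883023]
[-471.30055018 -443.3455792    71.01291454]
jar/drop [-11.88493607 -89.09353421  40.        ]
jar/drop [-26.44936835 -79.73558179 110.        ]
[-53.75560535 143.78216784  97.        ]
[-0.00146509 -0.00064666 -0.44379583] [[-0.98738611 -0.1583309   0.        ]
 [-0.1583309   0.98738611  0.        ]
 [-0.          0.         -1.        ]]
```

step_arm:
  targets: "-60 -65 0 0 0 -0.1; -110 -120 0 0 0 -0.2; -160 -180 0 0 0 -0.3; -205 -235 0 0 0 -0.4; -250 -285 0 0 0 -0.444; -290 -335 0 0 0 -0.444; -312 -358 0 0 0 -0.444; -312 -358 0 0 0 -0.444"
  grip: 0

```text
time_s: 1.1
eef_pos: [0.3609, 0.1182, 0.2313]
eef_rot: [0.0, -0.078, 0.997, -0.0]
wrist_force: [0.6, 0.6, -0.6]
opening: -0.006
```

```bash
python3 - <<'E'
from h import *
o=ctrl.get_obs();print(o['time_s'],o['eef_pos'],o['opening'],np.round(o['wrist_force'],2))
P=W((-26,40,0));M=q2R(o['eef_rot']);print(M)
for z in(.13,.085): print(rel((P[0],P[1],z)))
E
```

```text
1.1 [0.36093602 0.11820315 0.23127393] -0.005553412205300522 [ 0.6   0.56 -0.63]
[[-9.87737312e-01 -1.56124278e-01  4.61188389e-04]
 [-1.56124412e-01  9.87737361e-01 -2.70674423e-04]
 [-4.13274154e-04 -3.39357993e-04 -9.99999857e-01]]
[-106.95838419 -143.25234227  101.36676201]
[-106.93978685 -143.23707116  146.36675558]
```

step_arm:
  targets: "-36 -48 0 0 0 0; -72 -96 20 0 0 0; -107 -143 60 0 0 0; -107 -143 115 0 0 0; -107 -143 125 0 0 0; -107 -143 125 0 0 0"

```text
time_s: 1.85
eef_pos: [0.4881, -0.0031, 0.1064]
eef_rot: [-0.001, -0.08, 0.997, 0.0]
wrist_force: [-0.1, 0.2, 0.7]
opening: -0.003
```

```bash
cat > look.py <<'E'
import sys
from h import *
n=sys.argv[1]; o=ctrl.get_obs();print(o['time_s'],o['eef_pos'],local(o['eef_pos']),np.round(o['wrist_force'],2))
for cn,(r0,r1,c0,c1) in (('top',(135,235,265,390)),('side',(155,255,245,370))):
    c=snap(cn,cn+n); cv2.imwrite(f'pics/{cn[0]}c{n}.png',cv2.resize(c['image'][r0:r1,c0:c1,::-1],None,fx=6,fy=6,interpolation=cv2.INTER_CUBIC))
    p=proj(c,o['eef_pos'])[0]; print(cn,'tcp crop px',(p-[c0,r0])*6)
E
python3 look.py 1
```

```text
1.85 [ 0.48814486 -0.00312904  0.10638171] [-26.28623671  43.58262789 106.38171253] [-0.12  0.22  0.72]
top tcp crop px [280.22381651 372.97390893]
side tcp crop px [397.0203806  271.23272581]
```

View pics/sc1.png

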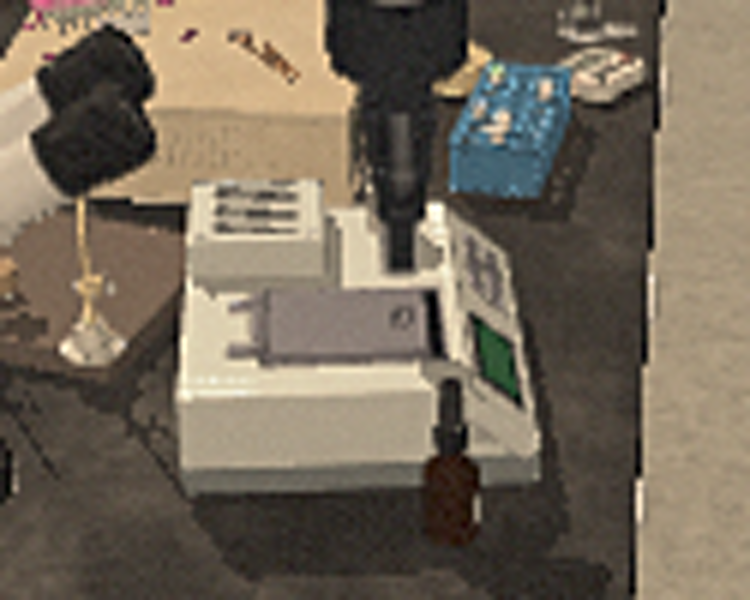

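View pics/tc1.png

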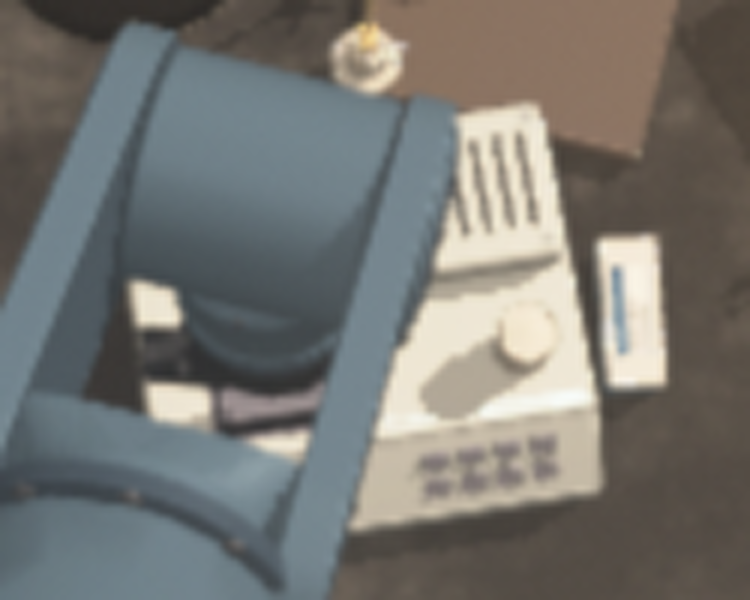

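step_arm:
  targets: "0 -3 12 0 0 0; 0 -3 24 0 0 0; 0 -3 29 0 0 0; 0 -3 32 0 0 0; 0 -3 34 0 0 0; 0 -3 36 0 0 0"

```text
time_s: 2.7
eef_pos: [0.4892, -0.0065, 0.0703]
eef_rot: [-0.0, -0.08, 0.997, 0.0]
wrist_force: [-1.8, 0.4, 2.3]
opening: 0.003
```

step_arm:
  targets: "0 0 1 0 0 0; 0 0 2 0 0 0; 0 0 2 0 0 0"

```text
time_s: 3.08
eef_pos: [0.4893, -0.0066, 0.0683]
eef_rot: [0.0, -0.08, 0.997, -0.0]
wrist_force: [-0.8, -0.2, 1.1]
opening: 0.0
```

step_arm:
  targets: "0 0 1 0 0 0; 0 0 1 0 0 0"

```text
time_s: 3.32
eef_pos: [0.4894, -0.0066, 0.0675]
eef_rot: [0.0, -0.08, 0.997, -0.0]
wrist_force: [-1.7, 0.6, 3.3]
opening: -0.001
```

step_arm:
  targets: "0 0 1 0 0 0; 0 0 1 0 0 0"

```text
time_s: 3.58
eef_pos: [0.4896, -0.0068, 0.0669]
eef_rot: [0.0, -0.08, 0.997, -0.0]
wrist_force: [-3.0, -0.0, 8.2]
opening: -0.002
```

step_arm:
  targets: "0 0 0.3 0 0 0; 0 0 0.3 0 0 0"

```text
time_s: 3.82
eef_pos: [0.4896, -0.0068, 0.0669]
eef_rot: [0.0, -0.08, 0.997, -0.0]
wrist_force: [-3.7, 0.5, 11.5]
opening: -0.004
```

step_arm:
  targets: "0 0 -60 0 0 0; 0 0 -110 0 0 0; 0 0 -120 0 0 0; 0 0 -120 0 0 0; 0 0 -120 0 0 0; 0 0 -120 0 0 0; 0 0 -120 0 0 0"

```text
time_s: 4.7
eef_pos: [0.4887, -0.0065, 0.185]
eef_rot: [-0.001, -0.079, 0.997, 0.0]
wrist_force: [-0.1, 0.2, 1.0]
opening: -0.002
```

```bash
python3 look.py 2
```

```text
4.7 [ 0.48867604 -0.00647938  0.18498524] [-26.29222022  40.19045109 184.98523813] [-0.11  0.2   0.97]
top tcp crop px [284.99340894 337.34265796]
side tcp crop px [395.29590173 142.08251134]
```

View pics/sc2.png

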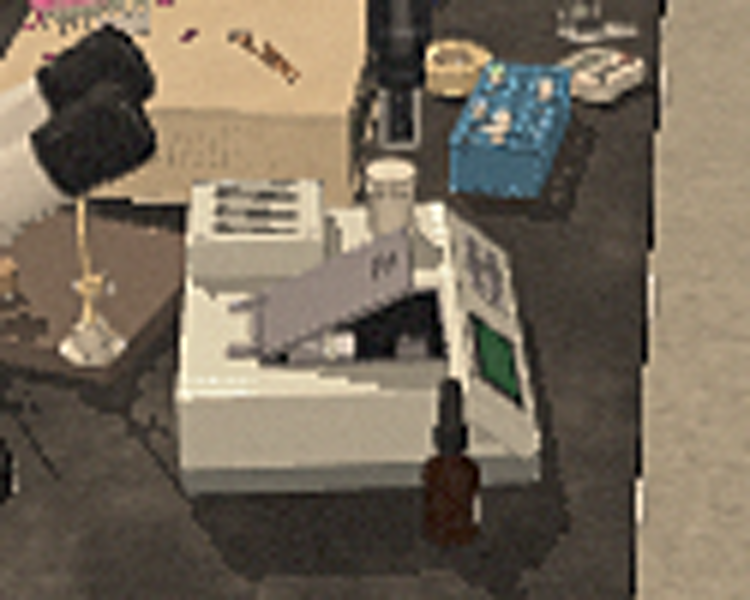

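The hatch has popped: its front edge stands at crop (410,235–280), and the jar at (390,190) hasn't moved. Next I go in front of the edge, with the finger slightly below it.

step_arm:
  targets: "25 2 0 0 0 0; 49 4 0 0 0 0; 49 4 40 0 0 0; 49 4 75 0 0 0; 49 4 82 0 0 0; 49 4 82 0 0 0"

```text
time_s: 5.55
eef_pos: [0.4404, -0.0104, 0.1043]
eef_rot: [-0.0, -0.08, 0.997, 0.0]
wrist_force: [-0.4, -0.4, 0.1]
opening: 0.0
```

```bash
python3 look.py 3
```

```text
5.55 [ 0.44036583 -0.01043796  0.1042754 ] [-74.61981409  43.9307997  104.27539823] [-0.45 -0.37  0.12]
top tcp crop px [294.15076614 468.47747111]
side tcp crop px [482.69227621 272.41557872]
```

View pics/sc3.png

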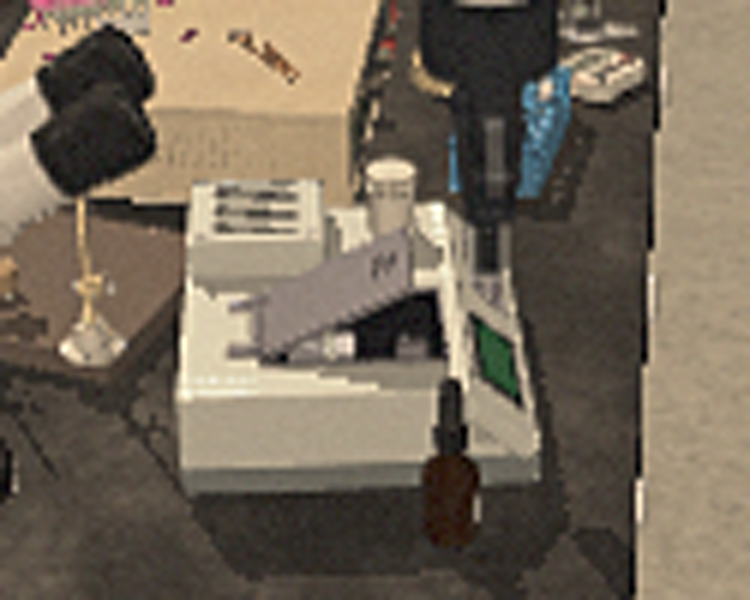

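step_arm:
  targets: "-20 0 0 0 0 0; -29 0 0 0 0 0; -35 0 -2 0 0 0; -38 0 -6 0 0 0; -42 0 -11 0 0 0; -46 0 -16 0 0 0; -50 0 -21 0 0 0"

```text
time_s: 6.52
eef_pos: [0.483, -0.0036, 0.1245]
eef_rot: [-0.008, -0.08, 0.997, -0.001]
wrist_force: [-27.8, -8.3, 21.1]
opening: 0.003
```

```bash
python3 look.py 4
```

```text
6.525 [ 0.4829935  -0.00361246  0.12452131] [-31.44915876  43.92093066 124.5213091 ] [-27.77  -8.34  21.13]
top tcp crop px [280.57096529 375.75237782]
side tcp crop px [405.93629532 242.73845696]
```

View pics/sc4.png

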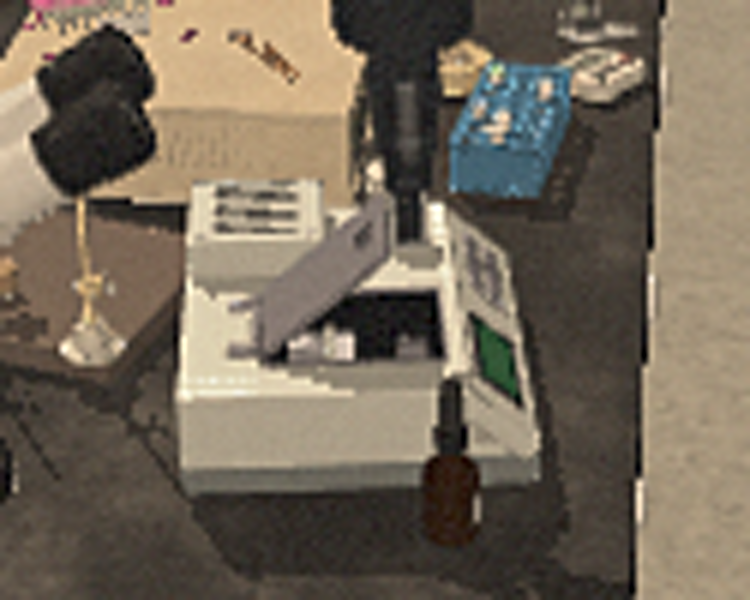

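The force is about 35 N along the radius from the hinge, so the edge is catching under the finger's step (crop (390,195)). I'll back off and ride higher relative to the edge.

step_arm:
  targets: "6 0 -2 0 0 0; 12 0 -4 0 0 0; 14 0 -6 0 0 0; 14 0 -6 0 0 0"

```text
time_s: 7.12
eef_pos: [0.476, -0.0047, 0.1314]
eef_rot: [0.0, -0.079, 0.997, -0.0]
wrist_force: [0.5, 0.2, 0.0]
opening: 0.0
```

```bash
python3 look.py 5
```

```text
7.125 [ 0.47597714 -0.00472444  0.13137702] [-38.55306979  43.93387502 131.37701614] [0.55 0.24 0.  ]
top tcp crop px [282.52140588 387.06521158]
side tcp crop px [418.55872791 231.51997808]
```

View pics/sc5.png

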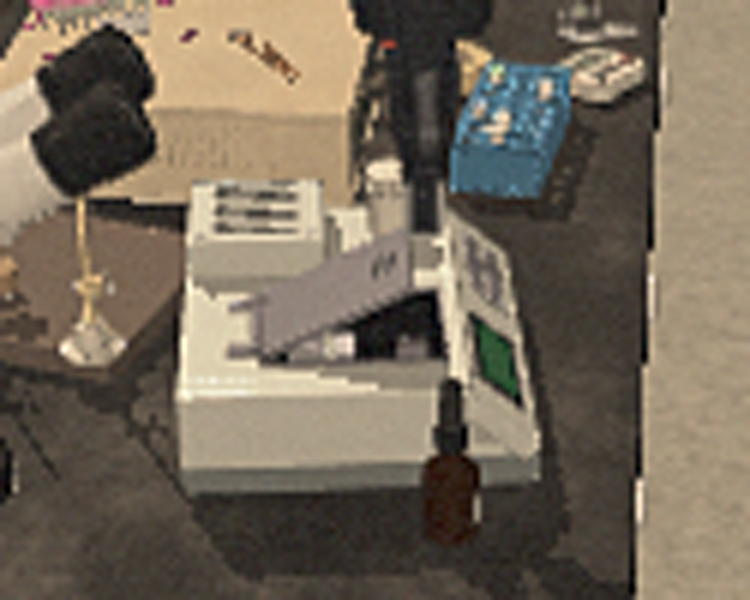

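The hatch is back at ajar and untouched, with 0 N on the wrist. The edge jammed by friction because the finger rose more slowly than the edge. This time I start lower and rise a little faster than the edge along its arc.

step_arm:
  targets: "21 0 0 0 0 0; 21 0 15 0 0 0; 21 0 30 0 0 0; 8 0 30 0 0 0; 5 0 30 0 0 0; 5 0 30 0 0 0"

```text
time_s: 7.98
eef_pos: [0.4712, -0.0055, 0.101]
eef_rot: [-0.0, -0.08, 0.997, -0.0]
wrist_force: [-1.0, -1.4, -0.5]
opening: 0.002
```

```bash
python3 look.py 6
```

```text
7.975 [ 0.47123498 -0.00550843  0.1009909 ] [-43.35954402  43.91060595 100.99089783] [-1.02 -1.4  -0.52]
top tcp crop px [284.83221278 408.38154066]
side tcp crop px [427.37720108 279.06273407]
```

View pics/sc6.png

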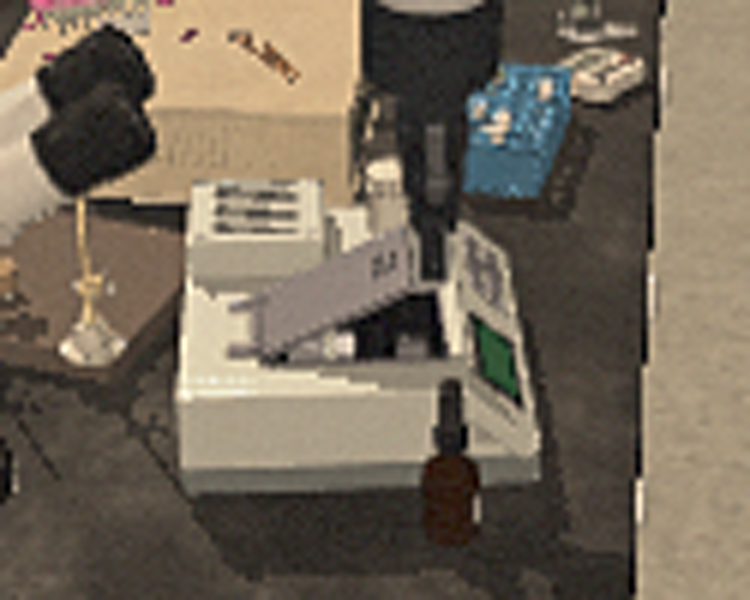

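step_arm:
  targets: "-1 0 -3 0 0 0; -4 0 -8 0 0 0; -7 0 -13.5 0 0 0; -7 0 -13.5 0 0 0"

```text
time_s: 8.57
eef_pos: [0.4778, -0.0042, 0.1152]
eef_rot: [0.0, -0.08, 0.997, -0.0]
wrist_force: [-4.5, 0.3, 1.3]
opening: 0.003
```

step_arm:
  targets: "-4.5 0 -6.5 0 0 0; -9 0 -12.5 0 0 0; -14 0 -18 0 0 0; -14 0 -18 0 0 0"

```text
time_s: 9.07
eef_pos: [0.4929, -0.0023, 0.1334]
eef_rot: [0.001, -0.08, 0.997, -0.0]
wrist_force: [-1.0, -0.0, 1.6]
opening: -0.0
```

```bash
python3 look.py 7
```

```text
9.075 [ 0.49292913 -0.00232059  0.13337506] [-21.43431297  43.62338515 133.37505676] [-1.   -0.01  1.57]
top tcp crop px [277.84155954 352.0425004 ]
side tcp crop px [387.81789735 228.91493149]
```

View pics/sc7.png

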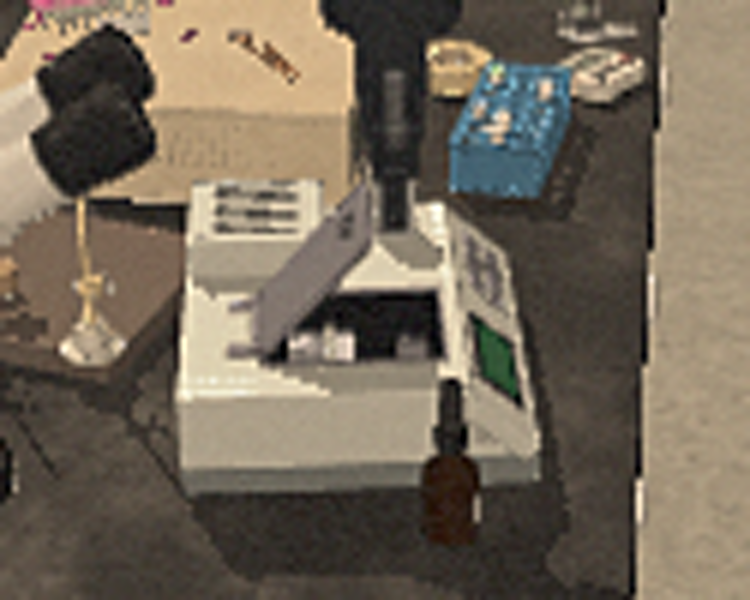

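The hatch is following at about 0.83 rad with low force. I continue along the arc.

step_arm:
  targets: "-5.5 0 -6 0 0 0; -11 0 -11 0 0 0; -17 0 -15.5 0 0 0; -23.5 0 -19 0 0 0; -30 0 -22 0 0 0; -30 0 -22 0 0 0"

```text
time_s: 9.93
eef_pos: [0.5219, 0.0026, 0.1548]
eef_rot: [0.0, -0.08, 0.997, -0.0]
wrist_force: [-0.5, -0.6, 0.3]
opening: -0.003
```

```bash
python3 look.py 8
```

```text
9.925 [0.52187385 0.00262926 0.15480088] [  7.92902055  43.9279578  154.80087729] [-0.47 -0.6   0.29]
top tcp crop px [267.38507231 283.40165296]
side tcp crop px [334.18241946 196.13278563]
```

View pics/sc8.png

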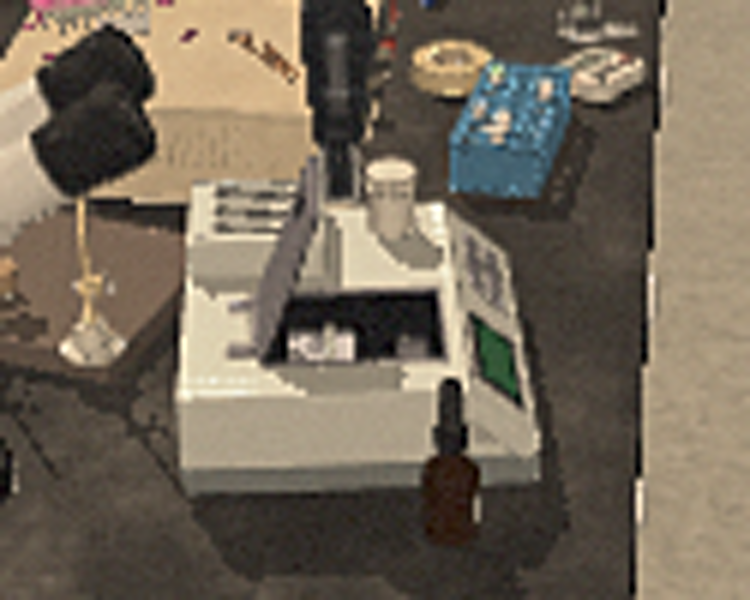

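step_arm:
  targets: "-6 0 -1 0 0 0; -12 0 -2 0 0 0; -18 0 -2 0 0 0; -24 0 -2 0 0 0; -24 0 -2 0 0 0"

```text
time_s: 10.65
eef_pos: [0.5453, 0.0065, 0.1564]
eef_rot: [0.0, -0.08, 0.997, -0.0]
wrist_force: [-1.1, -0.1, -1.0]
opening: -0.001
```

```bash
python3 look.py 9; python3 - <<'E'
import cv2
a=cv2.imread('pics/side9.png')[60:260,150:410];cv2.imwrite('pics/big9.png',cv2.resize(a,None,fx=3,fy=3))
E
```

```text
10.65 [0.5452874  0.00646063 0.15640926] [ 31.65385521  44.00390765 156.40925955] [-1.08 -0.07 -0.95]
top tcp crop px [259.85148621 235.18248631]
side tcp crop px [291.04120311 194.72271017]
```

View pics/big9.png

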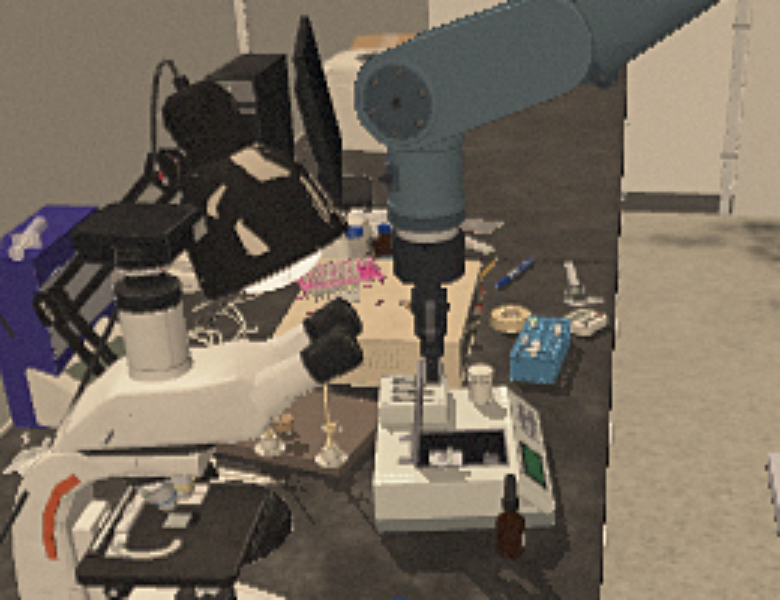

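View pics/top9.png

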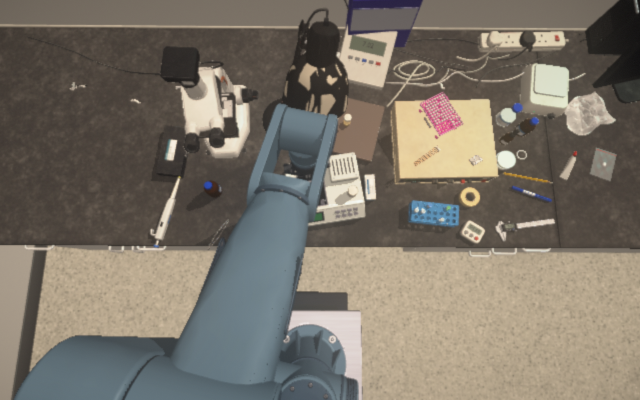

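The hatch is almost upright, the side view shows about 50 mm between hand and lamp, and the jar stands at (480,385). A little further back takes it past the tipping point.

step_arm:
  targets: "-5 0 0 0 0 0; -10 0 0 0 0 0; -15 0 0 0 0 0; -20 0 0 0 0 0; -23 0 0 0 0 0; -23 0 0 0 0 0; -23 0 0 0 0 0; -23 0 0 0 0 0"

```text
time_s: 11.75
eef_pos: [0.5674, 0.0101, 0.1565]
eef_rot: [-0.0, -0.08, 0.997, 0.0]
wrist_force: [0.8, -0.3, 0.2]
opening: -0.002
```

```bash
python3 look.py 10
```

```text
11.75 [0.56741486 0.01006447 0.15650323] [ 54.07280449  44.05882307 156.5032267 ] [ 0.85 -0.25  0.2 ]
top tcp crop px [252.88471816 190.69915623]
side tcp crop px [250.263887   195.69219716]
```

View pics/sc10.png

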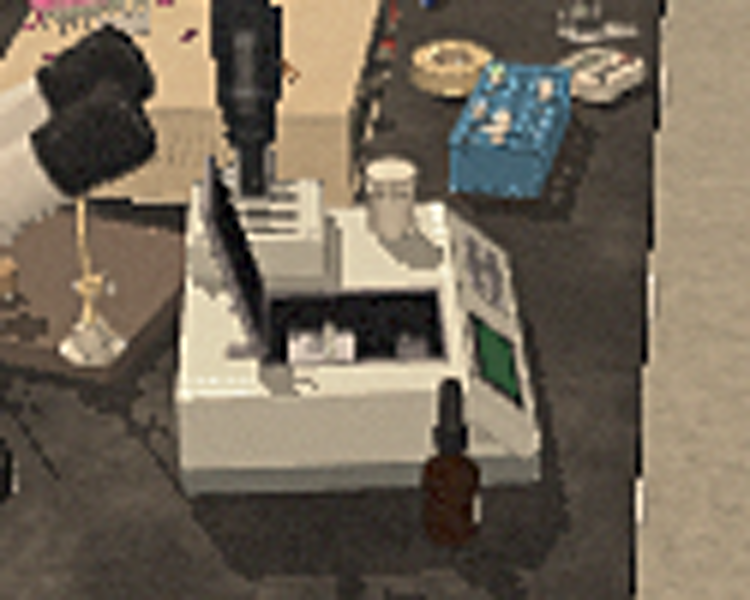

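The hatch has fallen back on its stop, with its top edge at crop (212,160) clear of the finger at (250,190). I take the hand away to the front and up.

step_arm:
  targets: "30 0 0 0 0 0; 70 0 -20 0 0 0; 110 0 -50 0 0 0; 130 0 -60 0 0 0; 130 0 -60 0 0 0; 130 0 -60 0 0 0; 130 0 -60 0 0 0"

```text
time_s: 12.72
eef_pos: [0.4395, -0.0104, 0.2158]
eef_rot: [-0.001, -0.08, 0.997, 0.0]
wrist_force: [-0.3, 0.2, -0.2]
opening: 0.004
```

```bash
python3 look.py 11
```

```text
12.725 [ 0.43945117 -0.01041893  0.21582872] [-75.51991987  44.09441032 215.82871703] [-0.31  0.24 -0.16]
top tcp crop px [292.0046827 430.3322964]
side tcp crop px [485.98770997  91.11193906]
```

View pics/sc11.png

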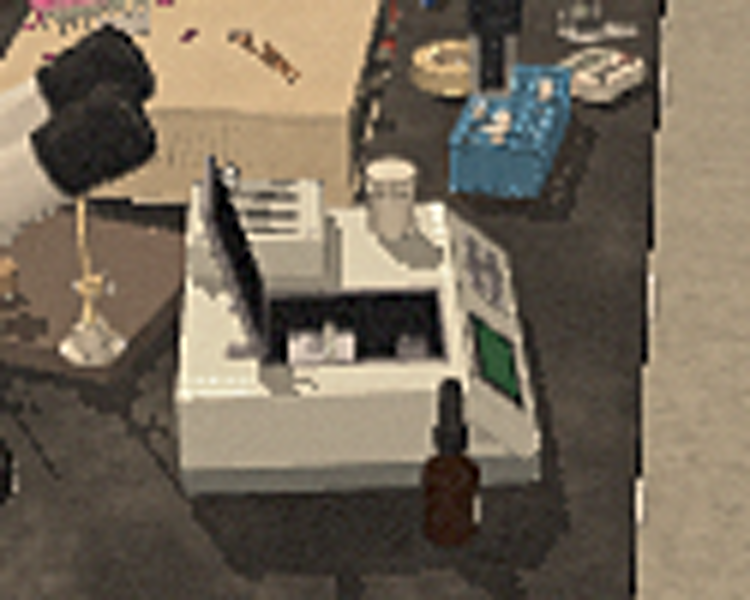

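View pics/tc11.png

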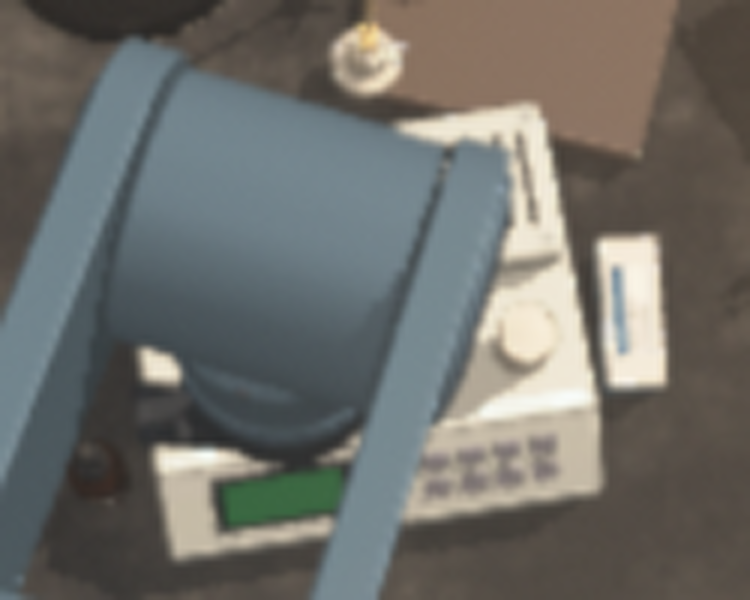

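The hatch stays leaning back with its top at side crop (212,160), unchanged. The jar, dropper and carton are where they were.

```bash
python3 -c "
from h import *
print(ticket.hand_in())"
```

```text
the job is handed in; nothing more can be done
None
```

The photometer hatch is open and leaning back on its stop. The job was handed in at about 12.8 s of the allowed 48 s; no verdict was reported.

- **Press:** I pressed once on the ribs down to the firm stop, peaking at about 11.5 N, slightly over the suggested 6 to 10 N. When I took the hand away, the hatch popped ajar by itself.
- **First push:** This attempt jammed by friction, because the finger rose more slowly than the hatch edge. The wrist force reached about 36 N, close to the 40 N limit. I backed off and the hatch sank back to ajar without being pressed down.
- **Second push:** With the finger rising faster than the edge, the readings stayed at about 5 N or less. The hatch passed upright and fell back on its stop.
- **Last check:** In two pictures about 1 s apart, the second with the hand well away, the hatch stood in the same place. The wrist force was about 0.4 N, which is noise level. The jar, dropper and carton stood where they had been. I did not measure the other objects again, but the arm never went near them.

I could not read the hatch angle or the latch slide directly, so both are judged only from the pictures.

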